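Seat the honing rod in the sharpening station

ROBOT

A 6-joint arm with a two-finger parallel gripper is mounted at the origin on a cart in front of the work surface, level with it; the furniture and walls round the work are solid. World frame = base frame: x ahead of the robot, y to its left, z up, the work surface at z = 0. Lengths are in mm, angles in rad, forces in N, time in s.
With the tool pointing down it reaches from about 400 to 925 mm from the base axis. Payload 12.5 kg.
Tool frame: the origin (TCP) lies at the centre of the arm's flange, where the gripper is bolted on; the fingertips stand 190 mm ahead of it and the grasp point (between the pads) lies 171 mm ahead of it; z points along the fingers, y is the direction in which the jaws open and shut (so a half turn about z gives the same grasp; the last joint's range is limited). The gripper opens to 95 mm and grips with 3 to 60 N. Pads are 20 mm wide; open, the fingers measure 119 mm over their backs; the gripper's body (75 mm by 180 mm) begins 59 mm behind the grasp point.
Start: joints at [1.244, 0.491, 1.559, -0, 1.092, -0.106], TCP at [136.857, 609.832, 404.761] pointing down, gripper open.
Joint ranges: [-3.1, 3.1], [-0.84, 2.19], [0.05, 2.79], [-1.13, 4.28], [0.06, 2.93], [-2.69, 2.69]. Speed limits (rad/s): [2.22, 2.22, 2.79, 3.14, 3.14, 3.14].

INTERFACE

Orientations are given as [roll, pitch, yaw] about the fixed x, y, z axes, in that order (R = Rz(yaw) Ry(pitch) Rx(roll)).
In Python, from cell import env, optics gives the robot as it stands.
- The arm moves only by the tool apply_moves, never from a script. Its argument "commands" is a list of rows, each a list of 7 numbers: the turn, a rotation vector about the tool's x, y, z in degrees, then the shift along the tool's x, y, z in m, then the finger opening in m, from 0 to 0.0951. A call has 1 to 5 rows; each row shifts and turns the commanded pose from where the row before left it, along the tool's axes as they then stand; what a row does not reach is not made up. A row lasts 1/12 s, in which the tool goes at most 41.7 mm and 7.16 degrees, less where a joint would pass 70% of its speed; a pose out of reach is approached as far as the arm can. A call with a gripper value outside its range is refused whole. The fingers move at their own pace and stop on an object; the grip force is fixed at half the most. Time passes only in rows, so rows that do not move let the fingers close. It gives the time, the measured TCP pose, the force and the opening at its end, in the units of the state.
- env.state(): the state, without advancing time (a new reading comes with each control period).
- optics.read_camera(name): name is "side" or "top"; returns a dict with "color" (480x640x3 uint8, red, green, blue), "fx", "fy", "cx", "cy" (pixels), "eye" and "rotation" of the camera in the world. Camera axes: x right, y up, looking along -z (the intrinsics and any distortion apply to the point x, -y, -z); pixel columns grow to the right and rows downward; lengths in mm; the calibration is good to about 2 mm. A picture is of the moment at which its call begins. There is no depth.
- env.job_done(): hands the job in, once; it reports no verdict.
The state is a dict: "t": time; "joints": joint angles; "qvel": joint speeds; "tau": joint torques, N m; "eef_pos": TCP position; "tcp_rot": TCP orientation; "ft_force": force on the tool from outside, world axes, zero at the start; "moment": the same for the moment, N m; "opening": opening from 0.0 (shut) to 1.0 (fully open).
Only numpy, scipy, OpenCV 4.12 (cv2) and the standard library are available. Lean on these libraries where they do the work, as an engineer would, in place of code of your own. Each camera call takes 0.05 s, during which the arm holds its last target. There are 200 camera calls.

TASK

Take the round honing rod out of the white storage block and press or tap its tapered shank down into the socket of the steel sharpening station until it is fully home, the rod's collar flat on the socket's face, so that friction alone holds it; never press with more than 25 N. Then check the fit with a light straight upward tug of about 5 N, just enough that the rod lifts the socket a little on its rubber cushion without coming loose, and let go, leaving the rod home and the square rod and the things around where they are.

Things in the scene. Friction and masses are not known exactly. Their poses are not given: they have to be found in the camera images.
- rod_grip (a point): the round honing rod (loose, steel, 132 mm long, about 0.16 kg), upright in one of the storage block's two holes. This point is on the axis of its dark ribbed round bar, 14 mm across and 90 mm long above the collar, 45 mm below the rod's top and 51 mm above the collar's underside: grasp it here from above, with a firm grip. z points along the rod to its top
- rod_collar (a point): centre of the underside of the round rod's collar (34 mm across, 6 mm thick), on the rod's axis, at the top of the tapered shank, 51 mm below rod_grip. z points along the rod to its top
- rod_tip (a point): lower end of the round rod's tapered shank, on its axis, 36 mm below rod_collar; shank radius 6.5 mm near the rounded tip, growing to 10.1 mm under the collar
- socket_mouth (a point): centre of the socket's top face: an upright round steel hub 62 mm across, face about 92 mm above the table, on a square steel base 110 mm wide fixed to the table. Its opening is 29 mm across; four dark spring jaws inside, from 2 mm down, form a tapered hole 36 mm deep, 17 mm wide at its mouth, to fit the shank. The point moves with the hub; z up. Home: rod_collar lies on this point
- hub (a joint): height of the socket on its rubber cushion (m): 0 unloaded, positive lifted, negative pressed; hard stops at -0.010 and 0.003, about 3 N per mm both ways. The shank drops in freely to about 15 mm short of home; from there the push against the spring jaws grows to 10 to 20 N at home (friction unknown). A rod that is home holds against a net pull of at least 6 N
- rack: white plastic storage block fixed to the table, 70 x 150 x 50 mm high, origin at the centre of its underside; two round holes 42 mm deep and 24 mm across on its y axis at y = -42 and +42 mm. A rod stands in each, its collar resting on the block's top, its shank loose in the hole; which rod is in which hole varies
- square_rod_center (a point): centre of the square rod in the storage block's other hole, a bystander: like the round one but with a slim square bar 9 mm wide and 60 mm long, 102 mm long in all
- stone: sharpening stone lying on the table, a bystander, 50 by 150 by 26 mm, origin under its centre
- spice_jar: white spice jar with green leaves, a bystander, 47 mm across and 98 mm high, origin under its centre
- tub: round food tub with a flat lid, a bystander, 129 mm across and 56 mm high, origin under its centre
- timer: round white wind-up timer, a bystander, 66 mm across and 53 mm high, origin under its centre

How it is judged:
By the outcome, as a careful person would: the job done as asked, in the order asked, and still so for the second after the job is handed in, with the robot touching nothing.
It also fails if it takes over 48 s, if anything falls off the work surface, if the arm or the gripper's body presses on something with over 40 N, if the wrist force passes 120 N, or if a joint passes its speed limit or range.

## Working session

There is one attempt and no reset: what is moved stays moved. The work goes in short steps, Python scripts to look and compute and a tool call to move; the robot and the scene stay as the last step left them, time stands still between calls to the robot, and variables do not carry over. Pictures are saved under pics/ and viewed, about 8 in all and at most 12, crops included, and the job is handed in when it is done.

Besides the shell and the picture viewer there is one more tool, called after "Emit:" as a command line: name --pt "numbers of a row" for each row, then --argument value for the rest. apply_moves: Moves the arm, as the interface text tells. Its arguments: {"type":"object","properties":{"commands":{"type":"array","items":{"type":"array","items":{"type":"number"}}}},"required":["commands"]}

```bash
mkdir -p pics; ls; python3 - <<'E'
from cell import env, optics
import cv2
s=env.state();print({k:s[k] for k in ("t","eef_pos","tcp_rot","ft_force","opening")})
for n in("side","top"):
    d=optics.read_camera(n);cv2.imwrite(f"pics/{n}0.png",d["color"][:,:,::-1]);print(n,{k:d[k] for k in d if k!="color"})
E
```

```text
pics
{'t': 0.0, 'eef_pos': array([136.84140455, 609.78911862, 404.16990156]), 'tcp_rot': array([-3.14050759e+00, -1.22904282e-04,  2.92078474e+00]), 'ft_force': array([-0.45276675,  0.78708715,  0.36985686]), 'opening': 0.9969432069990875}
side {'fx': 555.2111966844984, 'fy': 555.2111966844984, 'cx': 314.51357086764693, 'cy': 235.5320295543089, 'eye': array([395.40241768, 851.91483902, 550.94504369]), 'rotation': array([ 1.11154027, -0.00674131, -2.95461545])}
top {'fx': 546.9455631335825, 'fy': 546.9455631335825, 'cx': 322.4935448463646, 'cy': 238.89322682045997, 'eye': array([ 422.78387092,  -51.79258601, 1335.42620073]), 'rotation': array([ 0.12128261, -0.01683013, -1.5842786 ])}
```

View pics/side0.png

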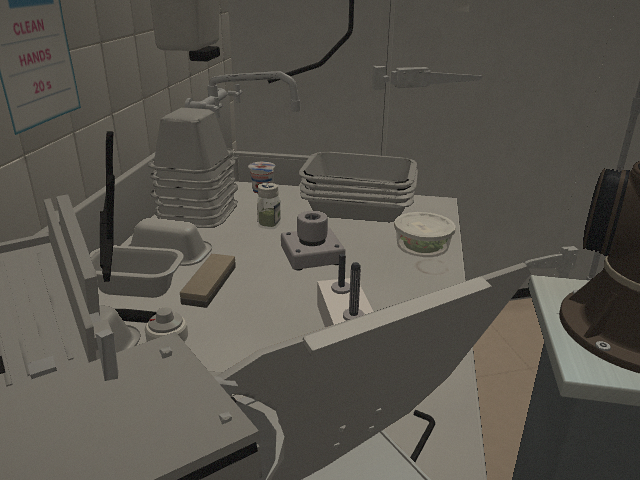

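View pics/top0.png

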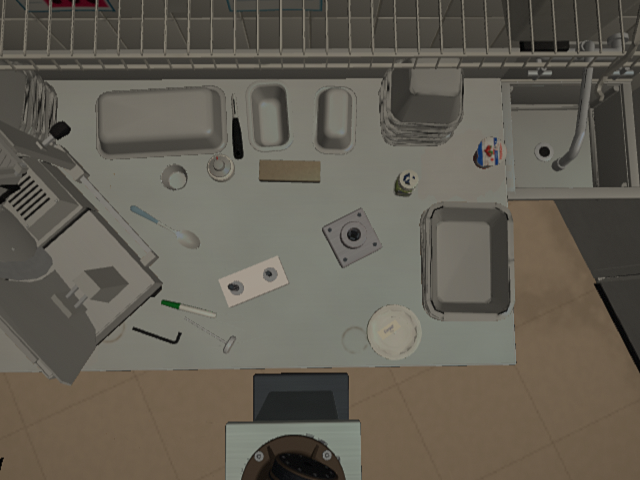

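The side view shows the round (ribbed, taller) rod as the near one at about (355,290) and the socket at (312,220). In the top view the round rod is on the left, about (235,287), and the socket is at (352,234). I'll enlarge both.

```bash
python3 - <<'E'
import cv2,numpy as np
a=cv2.imread("pics/top0.png");b=cv2.imread("pics/side0.png")
A=cv2.resize(a[200:310,210:390],None,fx=4.4,fy=4.4,interpolation=cv2.INTER_CUBIC)
B=cv2.resize(b[200:330,270:400],None,fx=4.6,fy=4.6,interpolation=cv2.INTER_CUBIC)
f=lambda x:np.uint8(255*(x/255.)**.6)
cv2.imwrite("pics/topc.png",f(A));cv2.imwrite("pics/sidec.png",f(B))
E
```

```text
(no output)
```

View pics/topc.png

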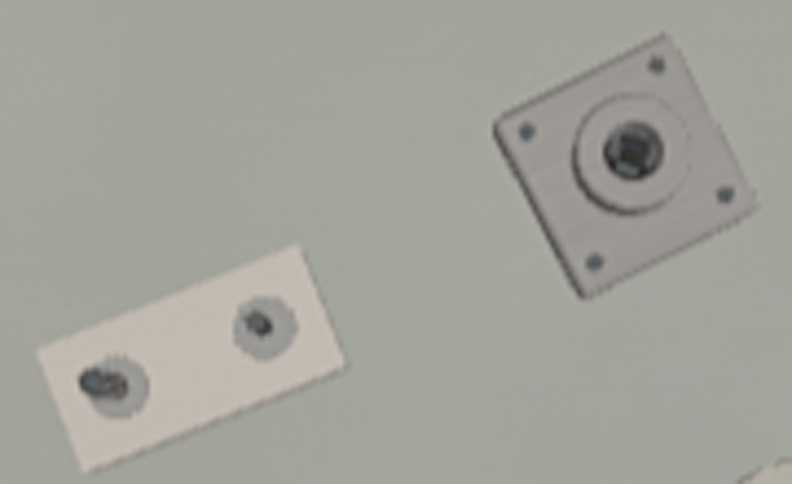

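View pics/sidec.png

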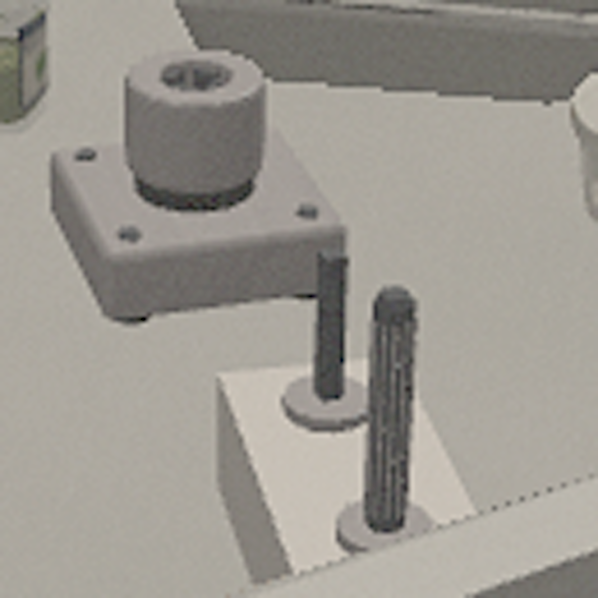

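```bash
cat > h.py <<'E'
import numpy as np
from scipy.spatial.transform import Rotation as R
def ray(d,u,v):
    r=R.from_euler('xyz',d["rotation"]).as_matrix()@np.array([(u-d["cx"])/d["fx"],-(v-d["cy"])/d["fy"],-1])
    return d["eye"],r
def atz(d,u,v,z):
    e,r=ray(d,u,v); return (e+r*(z-e[2])/r[2]).round(1)
def tri(*er):
    A=[];b=[]
    for e,r in er:
        r=r/np.linalg.norm(r);P=np.eye(3)-np.outer(r,r);A.append(P);b.append(P@e)
    x=np.linalg.lstsq(np.vstack(A),np.hstack(b),rcond=None)[0]
    return x.round(1),[np.linalg.norm((np.eye(3)-np.outer(r,r)/(r@r))@(x-e)).round(1) for e,r in er]
E
python3 - <<'E'
from h import *
from cell import env,optics
t=optics.read_camera("top");s=optics.read_camera("side")
T=lambda u,v:(210+u/4.4-.5+.11,200+v/4.4-.39)
S=lambda u,v:(270+u/4.6-.39,200+v/4.6-.39)
for n,a,b,z in(("socket",(633,152),(196,80),92),("rodtop",(92,381),(397,296),146),("rodcollar",(119,386),(388,528),56),("sqcollar",(265,328),(327,401),56)):
    print(n,atz(t,*T(*a),z),atz(s,*S(*b),z),tri(ray(t,*T(*a)),ray(s,*S(*b))))
for c in((38,351),(300,244),(347,366),(85,472)):print(atz(t,*T(*c),50))
print(env.state()["t"])
E
```

```text
socket [ 584.2 -146.    92. ] [ 584.9 -141.8   92. ] (array([ 585.1, -146.1,   90. ]), [np.float64(0.6), np.float64(0.6)])
rodtop [466.7 126.5 146. ] [466.6 128.5 146. ] (array([466.8, 126.7, 145. ]), [np.float64(0.0), np.float64(0.0)])
rodcollar [467.2 125.7  56. ] [466.  128.9  56. ] (array([466.8, 126. ,  54. ]), [np.float64(0.5), np.float64(0.5)])
sqcollar [496.9  48.6  56. ] [498.2  51.7  56. ] (array([497.8,  48.8,  54.3]), [np.float64(0.8), np.float64(0.8)])
[486.5 169.6  50. ]
[542.   30.3  50. ]
[476.5   5.6  50. ]
[422.4 144.3  50. ]
0.2
```

```bash
python3 - <<'E'
from h import *
from cell import env,optics
t=optics.read_camera("top");s=optics.read_camera("side")
for n,a,b in(("handle",(60,130),(107,135)),("lowcorner",(70,381),(577,252)),("rightcorner",(158,288),(228,390)),("rc2",(158,288),(228,375)),("rc3",(158,288),(306,340))):
    print(n,tri(ray(t,*a),ray(s,*b)),atz(t,*a,50),atz(t,*a,350))
E
```

```text
handle (array([711.5, 373.3, 405.6]), [np.float64(21.3), np.float64(21.3)]) [850.4 552.7  50. ] [750.6 411.6 350. ]
lowcorner (array([272.4, 392.1, 324.1]), [np.float64(22.4), np.float64(22.4)]) [259.7 504.1  50. ] [297.7 374.3 350. ]
rightcorner (array([532.9, 326.6,  63. ]), [np.float64(67.9), np.float64(67.9)]) [468.3 309.4  50. ] [457.7 225.1 350. ]
rc2 (array([532.8, 321.4,  82.6]), [np.float64(68.5), np.float64(68.5)]) [468.3 309.4  50. ] [457.7 225.1 350. ]
rc3 (array([487.2, 292.7, 122.1]), [np.float64(21.7), np.float64(21.7)]) [468.3 309.4  50. ] [457.7 225.1 350. ]
```

Round rod at about (467,126), standing on the rack with its collar underside at z=50. Socket at about (585,-146). The slicer between the arm and the rack reaches about 400 mm, so I'll lift first.

Emit:
apply_moves --pt "0 0 0 0 0 -0.04 0.05" --pt "0 0 0 0 0 -0.04 0.05" --pt "0 0 0 0 0 -0.04 0.05" --pt "0 0 0 0 0 -0.04 0.05" --pt "0 0 0 0 0 -0.04 0.05"

```text
t: 0.72
eef_pos: [136.7, 609.3, 606.9]
tcp_rot: [3.141, 0.0, 2.921]
ft_force: [0.6, 0.1, -0.1]
opening: 0.708
```

Emit:
apply_moves --pt "0 0 3.76 -0.0325 -0.0216 -0.006 0.05" --pt "0 0 3.76 -0.0325 -0.0216 -0.006 0.05" --pt "0 0 3.76 -0.0325 -0.0216 -0.006 0.05" --pt "0 0 3.76 -0.0325 -0.0216 -0.006 0.05" --pt "0 0 3.76 -0.0325 -0.0216 -0.006 0.05"

```text
t: 1.13
eef_pos: [252.4, 451.6, 634.8]
tcp_rot: [-3.141, 0.0, 2.59]
ft_force: [1.2, 0.6, 0.4]
opening: 0.526
```

Emit:
apply_moves --pt "0 0 3.76 -0.0377 -0.01 0 0.05" --pt "0 0 3.76 -0.0377 -0.01 0 0.05" --pt "0 0 3.76 -0.0377 -0.01 0 0.05" --pt "0 0 3.76 -0.0377 -0.01 0 0.05" --pt "0 0 3.76 -0.0377 -0.01 0 0.05"

```text
t: 1.55
eef_pos: [367.0, 294.7, 634.7]
tcp_rot: [3.141, 0.0, 2.261]
ft_force: [0.4, 0.4, 0.8]
opening: 0.526
```

Emit:
apply_moves --pt "0 0 3.76 -0.0389 0.0027 0 0.05" --pt "0 0 3.76 -0.0389 0.0027 0 0.05" --pt "0 0 3.76 -0.0389 0.0027 0 0.05" --pt "0 0 3.76 -0.0389 0.0027 0 0.05" --pt "0 0 3.76 -0.0389 0.0027 0 0.05"

```text
t: 1.97
eef_pos: [481.8, 137.9, 634.6]
tcp_rot: [3.142, -0.0, 1.933]
ft_force: [-0.1, 1.1, -0.1]
opening: 0.525
```

Emit:
apply_moves --pt "0 0 0 0 0 0 0.05" --pt "0 0 0 0 0 0 0.05" --pt "0 0 0 0 0 0 0.05"

```text
t: 2.22
eef_pos: [480.8, 139.7, 634.7]
tcp_rot: [-3.142, -0.0, 1.936]
ft_force: [-0.2, 0.8, 0.2]
opening: 0.526
```

Emit:
apply_moves --pt "0 0 0 -0.0072 -0.0175 0.03 0.05" --pt "0 0 0 0 0 0.04 0.05" --pt "0 0 0 0 0 0.04 0.05" --pt "0 0 0 0 0 0.04 0.05" --pt "0 0 0 0 0 0.04 0.05"

```text
t: 2.63
eef_pos: [465.8, 128.0, 443.7]
tcp_rot: [3.14, 0.0, 1.939]
ft_force: [0.8, -1.3, -0.5]
opening: 0.527
```

Emit:
apply_moves --pt "0 0 0 0 0 0.04 0.05" --pt "0 0 0 0 0 0.035 0.05" --pt "0 0 0 0 0 0 0.05" --pt "0 0 0 0 0 0 0.05"

```text
t: 2.97
eef_pos: [467.0, 127.8, 369.7]
tcp_rot: [-3.139, -0.001, 1.939]
ft_force: [0.3, -1.0, 1.3]
opening: 0.522
```

```bash
python3 - <<'E'
from cell import env, optics
import cv2,numpy as np
f=lambda x:np.uint8(255*(x/255.)**.6)
d=optics.read_camera("side")["color"][:,:,::-1]
cv2.imwrite("pics/s1.png",f(cv2.resize(d[150:340,260:460],None,fx=3.1,fy=3.1,interpolation=cv2.INTER_CUBIC)))
print(env.state()["eef_pos"])
E
```

```text
[467.36227773 127.62718961 371.14408159]
```

View pics/s1.png

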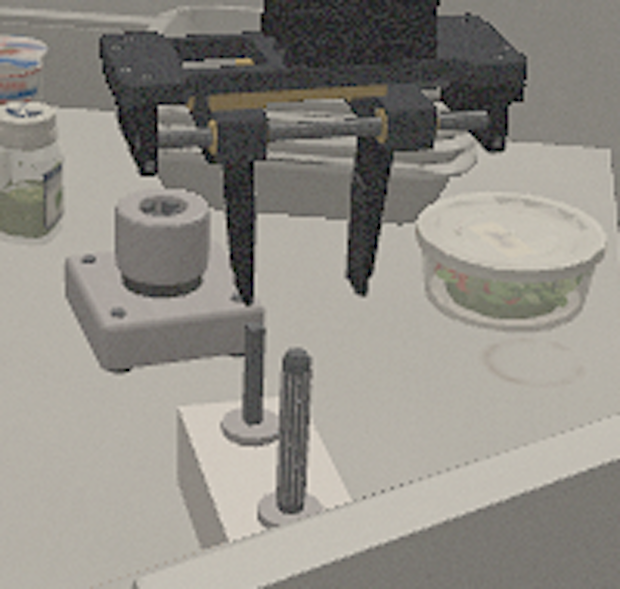

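Fingertips at (248,300) and (358,290) straddle the rod's axis as extended from (296,357). I'll descend about 99 mm and close.

Emit:
apply_moves --pt "0 0 0 -0.001 0 0.025 0.05" --pt "0 0 0 0 0 0.03 0.05" --pt "0 0 0 0 0 0.03 0.05" --pt "0 0 0 0 0 0.014 0.05" --pt "0 0 0 0 0 0 0.05"

```text
t: 3.43
eef_pos: [467.9, 126.2, 270.6]
tcp_rot: [-3.141, -0.0, 1.937]
ft_force: [0.7, 0.7, -0.9]
opening: 0.526
```

Emit:
apply_moves --pt "0 0 0 0 0 0 0.03" --pt "0 0 0 0 0 0 0.02" --pt "0 0 0 0 0 0 0.01" --pt "0 0 0 0 0 0 0" --pt "0 0 0 0 0 0 0"

```text
t: 3.85
eef_pos: [467.6, 125.8, 271.7]
tcp_rot: [3.14, 0.0, 1.937]
ft_force: [0.4, 1.4, -0.5]
opening: 0.233
```

Emit:
apply_moves --pt "0 0 0 0 0 0 0" --pt "0 0 0 0 0 0 0" --pt "0 0 0 0 0 0 0" --pt "0 0 0 0 0 0 0" --pt "0 0 0 0 0 0 0"

```text
t: 4.27
eef_pos: [467.6, 125.8, 271.2]
tcp_rot: [3.141, 0.0, 1.936]
ft_force: [-1.6, 0.2, 7.1]
opening: 0.141
```

Emit:
apply_moves --pt "0 0 0 0 0 0 0" --pt "0 0 0 0 0 0 0" --pt "0 0 0 0 0 -0.008 0" --pt "0 0 0 0 0 -0.01 0" --pt "0 0 0 0 0 -0.015 0"

```text
t: 4.68
eef_pos: [467.3, 125.7, 303.6]
tcp_rot: [-3.139, -0.001, 1.936]
ft_force: [0.0, 0.0, -2.2]
opening: 0.14
```

Emit:
apply_moves --pt "0 0 0 0 0 -0.025 0" --pt "0 0 0 0 0 -0.03 0" --pt "0 0 0 0 0 -0.03 0" --pt "0 0 0 0 0 -0.025 0" --pt "0 0 0 0 0 0 0"

```text
t: 5.1
eef_pos: [467.6, 125.8, 418.4]
tcp_rot: [3.135, 0.002, 1.937]
ft_force: [-0.1, 0.8, -2.2]
opening: 0.144
```

```bash
python3 - <<'E'
from cell import env
s=env.state();print(s["eef_pos"],s["ft_force"],s["joints"])
import numpy as np
y=s["tcp_rot"][2];x=np.array([np.cos(y),np.sin(y)]);t=np.array([np.sin(y),-np.cos(y)])
d=np.array([584.8,-146])-s["eef_pos"][:2];print(d,x@d,t@d)
E
```

```text
[467.58015995 125.84941576 418.36306844] [-0.11914372  0.79065235 -2.16022962] [ 1.26386970e-01  2.74523528e-01  1.87661785e+00  9.95982556e-05
  9.83562267e-01 -2.39417624e-01]
[ 117.21984005 -271.84941576] -295.7917332668723 12.241171597955214
```

Emit:
apply_moves --pt "0 0 0 -0.03 0.0025 0 0" --pt "0 0 0 -0.04 0.0025 0 0" --pt "0 0 0 -0.04 0.0025 0 0" --pt "0 0 0 -0.04 0.0025 0 0" --pt "0 0 0 -0.04 0.0022 0 0"

```text
t: 5.52
eef_pos: [547.1, -49.1, 413.0]
tcp_rot: [-3.141, -0.001, 1.937]
ft_force: [1.2, 0.2, -2.3]
opening: 0.142
```

Emit:
apply_moves --pt "0 0 0 -0.04 0 0 0" --pt "0 0 0 -0.04 0 0.01 0" --pt "0 0 0 -0.0258 0 0.02 0" --pt "0 0 0 0 0 0.02 0" --pt "0 0 0 0 0 0 0"

```text
t: 5.93
eef_pos: [584.1, -147.4, 359.0]
tcp_rot: [-3.136, -0.005, 1.934]
ft_force: [-0.4, 0.1, -2.5]
opening: 0.144
```

Emit:
apply_moves --pt "0 0 0 0 0 0 0" --pt "0 0 0 0 0 0 0" --pt "0 0 0 0 0 0 0"

```text
t: 6.18
eef_pos: [584.7, -145.3, 365.0]
tcp_rot: [3.14, 0.001, 1.938]
ft_force: [0.5, 0.1, -2.1]
opening: 0.143
```

```bash
python3 - <<'E'
from cell import env, optics
import cv2,numpy as np
f=lambda x:np.uint8(255*(x/255.)**.6)
d=optics.read_camera("side")["color"][:,:,::-1]
cv2.imwrite("pics/s2.png",f(cv2.resize(d[150:280,250:380],None,fx=4.6,fy=4.6,interpolation=cv2.INTER_CUBIC)))
d=optics.read_camera("top")["color"][:,:,::-1];cv2.imwrite("pics/t2.png",f(cv2.resize(d[170:290,290:420],None,fx=4.6,fy=4.6,interpolation=cv2.INTER_CUBIC)))
s=env.state();print(s["eef_pos"],s["tcp_rot"],s["ft_force"])
E
```

```text
[ 584.6227115  -145.34699096  364.92266139] [3.14026807e+00 1.01711699e-03 1.93747636e+00] [ 1.20427146  0.84342093 -2.16729196]
```

View pics/s2.png

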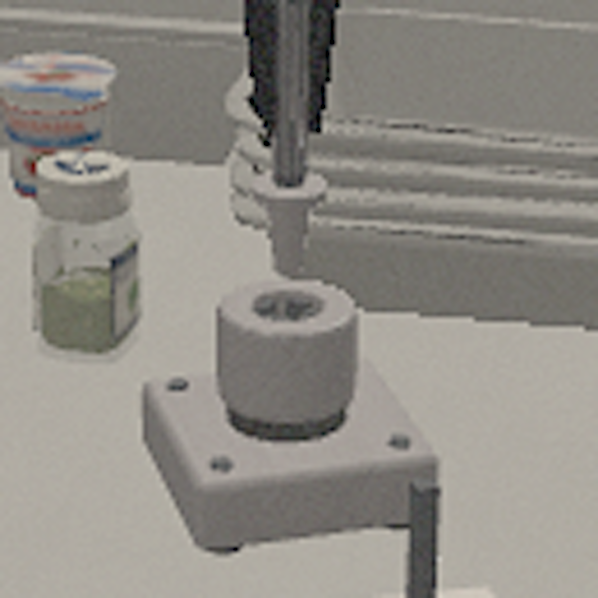

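Rod axis passes collar (290,190) and tip (289,272), with the hub centre at (287,309), so it is within about 1 mm. I'll make a small correction and lower it.

Emit:
apply_moves --pt "0 0 0 -0.0012 0.0005 0.005 0" --pt "0 0 0 0 0 0.005 0" --pt "0 0 0 0 0 0.005 0" --pt "0 0 0 0 0 0.003 0" --pt "0 0 0 0 0 0 0"

```text
t: 6.7
eef_pos: [585.5, -147.0, 344.7]
tcp_rot: [-3.14, -0.001, 1.936]
ft_force: [-0.4, -0.3, -1.6]
opening: 0.142
```

Emit:
apply_moves --pt "0 0 0 0 0 0.004 0" --pt "0 0 0 0 0 0.004 0" --pt "0 0 0 0 0 0 0" --pt "0 0 0 0 0 0 0"

```text
t: 7.03
eef_pos: [585.6, -147.1, 337.4]
tcp_rot: [-3.141, -0.0, 1.936]
ft_force: [0.5, 0.4, -2.1]
opening: 0.139
```

Emit:
apply_moves --pt "0 0 0 0 0 0.003 0" --pt "0 0 0 0 0 0.003 0" --pt "0 0 0 0 0 0.002 0" --pt "0 0 0 0 0 0 0" --pt "0 0 0 0 0 0 0"

```text
t: 7.45
eef_pos: [585.7, -147.1, 329.7]
tcp_rot: [3.141, 0.0, 1.936]
ft_force: [1.9, -0.1, -2.8]
opening: 0.143
```

Emit:
apply_moves --pt "0 0 0 0 0 0.0015 0" --pt "0 0 0 0 0 0.0015 0" --pt "0 0 0 0 0 0 0" --pt "0 0 0 0 0 0 0"

```text
t: 7.78
eef_pos: [585.7, -147.2, 326.9]
tcp_rot: [3.141, 0.0, 1.936]
ft_force: [2.4, -1.3, -0.4]
opening: 0.145
```

Emit:
apply_moves --pt "0 0 0 0 0 0.001 0" --pt "0 0 0 0 0 0.001 0" --pt "0 0 0 0 0 0 0" --pt "0 0 0 0 0 0 0"

```text
t: 8.12
eef_pos: [585.7, -147.1, 324.8]
tcp_rot: [3.141, 0.0, 1.936]
ft_force: [1.2, -2.7, 0.6]
opening: 0.137
```

Emit:
apply_moves --pt "0 0 0 -0.0005 0.0002 0.001 0" --pt "0 0 0 0 0 0.001 0" --pt "0 0 0 0 0 0 0" --pt "0 0 0 0 0 0 0"

```text
t: 8.45
eef_pos: [585.9, -147.4, 322.8]
tcp_rot: [3.141, -0.0, 1.936]
ft_force: [0.2, -0.6, 3.8]
opening: 0.145
```

Emit:
apply_moves --pt "0 0 0 0 0 0.001 0" --pt "0 0 0 0 0 0.001 0" --pt "0 0 0 0 0 0 0" --pt "0 0 0 0 0 0 0"

```text
t: 8.78
eef_pos: [585.9, -147.4, 320.8]
tcp_rot: [3.141, -0.0, 1.936]
ft_force: [0.9, -1.9, 4.7]
opening: 0.141
```

Emit:
apply_moves --pt "0 0 0 0 0 0.001 0" --pt "0 0 0 0 0 0.001 0" --pt "0 0 0 0 0 0 0" --pt "0 0 0 0 0 0 0"

```text
t: 9.12
eef_pos: [586.0, -147.4, 318.9]
tcp_rot: [3.141, 0.0, 1.936]
ft_force: [0.8, -0.6, 6.3]
opening: 0.145
```

Emit:
apply_moves --pt "0 0 0 0 0 0.001 0" --pt "0 0 0 0 0 0.001 0" --pt "0 0 0 0 0 0 0" --pt "0 0 0 0 0 0 0"

```text
t: 9.45
eef_pos: [585.9, -147.4, 317.0]
tcp_rot: [3.141, 0.0, 1.936]
ft_force: [0.2, -0.2, 6.6]
opening: 0.147
```

Emit:
apply_moves --pt "0 0 0 0 0 0.001 0" --pt "0 0 0 0 0 0.001 0" --pt "0 0 0 0 0 0 0" --pt "0 0 0 0 0 0 0"

```text
t: 9.78
eef_pos: [586.0, -147.4, 315.2]
tcp_rot: [3.141, 0.0, 1.936]
ft_force: [-0.1, -0.4, 9.5]
opening: 0.143
```

Emit:
apply_moves --pt "0 0 0 0 0 0.001 0" --pt "0 0 0 0 0 0.001 0" --pt "0 0 0 0 0 0 0" --pt "0 0 0 0 0 0 0"

```text
t: 10.12
eef_pos: [586.0, -147.4, 313.3]
tcp_rot: [3.141, 0.0, 1.936]
ft_force: [0.8, -1.7, 9.2]
opening: 0.141
```

Emit:
apply_moves --pt "0 0 0 0 0 0.001 0" --pt "0 0 0 0 0 0 0" --pt "0 0 0 0 0 0 0"

```text
t: 10.37
eef_pos: [586.0, -147.4, 312.4]
tcp_rot: [3.141, 0.0, 1.936]
ft_force: [0.1, 0.0, 10.7]
opening: 0.144
```

Emit:
apply_moves --pt "0 0 0 0 0 0.001 0" --pt "0 0 0 0 0 0 0" --pt "0 0 0 0 0 0 0"

```text
t: 10.62
eef_pos: [586.0, -147.4, 311.5]
tcp_rot: [3.141, 0.001, 1.936]
ft_force: [-0.6, -0.6, 11.2]
opening: 0.142
```

Emit:
apply_moves --pt "0 0 0 0 0 0.001 0" --pt "0 0 0 0 0 0 0" --pt "0 0 0 0 0 0 0"

```text
t: 10.87
eef_pos: [586.0, -147.4, 310.6]
tcp_rot: [3.141, 0.001, 1.936]
ft_force: [0.0, -1.3, 11.9]
opening: 0.143
```

Emit:
apply_moves --pt "0 0 0 0 0 0.001 0" --pt "0 0 0 0 0 0 0" --pt "0 0 0 0 0 0 0"

```text
t: 11.12
eef_pos: [586.0, -147.4, 309.6]
tcp_rot: [3.141, 0.001, 1.936]
ft_force: [0.3, -0.8, 12.2]
opening: 0.141
```

Emit:
apply_moves --pt "0 0 0 0 0 0.001 0" --pt "0 0 0 0 0 0 0" --pt "0 0 0 0 0 0 0"

```text
t: 11.37
eef_pos: [586.0, -147.4, 308.7]
tcp_rot: [3.14, 0.001, 1.936]
ft_force: [-0.6, -0.3, 12.6]
opening: 0.144
```

Emit:
apply_moves --pt "0 0 0 0 0 0.001 0" --pt "0 0 0 0 0 0 0" --pt "0 0 0 0 0 0 0"

```text
t: 11.62
eef_pos: [586.0, -147.4, 307.8]
tcp_rot: [3.14, 0.001, 1.936]
ft_force: [-1.0, -0.5, 13.9]
opening: 0.142
```

Emit:
apply_moves --pt "0 0 0 0 0 0.001 0" --pt "0 0 0 0 0 0 0" --pt "0 0 0 0 0 0 0"

```text
t: 11.87
eef_pos: [586.0, -147.4, 307.0]
tcp_rot: [3.14, 0.001, 1.936]
ft_force: [-0.8, -0.1, 15.6]
opening: 0.143
```

Emit:
apply_moves --pt "0 0 0 0 0 0.0008 0" --pt "0 0 0 0 0 0 0" --pt "0 0 0 0 0 0 0"

```text
t: 12.12
eef_pos: [586.0, -147.4, 306.4]
tcp_rot: [3.14, 0.001, 1.936]
ft_force: [-1.7, -0.2, 18.7]
opening: 0.143
```

```bash
python3 - <<'E'
from cell import env, optics
import cv2,numpy as np
f=lambda x:np.uint8(255*(x/255.)**.6)
d=optics.read_camera("side")["color"][:,:,::-1]
cv2.imwrite("pics/s3.png",f(cv2.resize(d[180:260,270:350],None,fx=7,fy=7,interpolation=cv2.INTER_CUBIC)))
s=env.state();print(s["eef_pos"],s["ft_force"],s["t"])
E
```

```text
[ 586.01178467 -147.41169259  306.43886538] [-2.17062746 -0.09817897 17.98152114] 12.1667
```

View pics/s3.png

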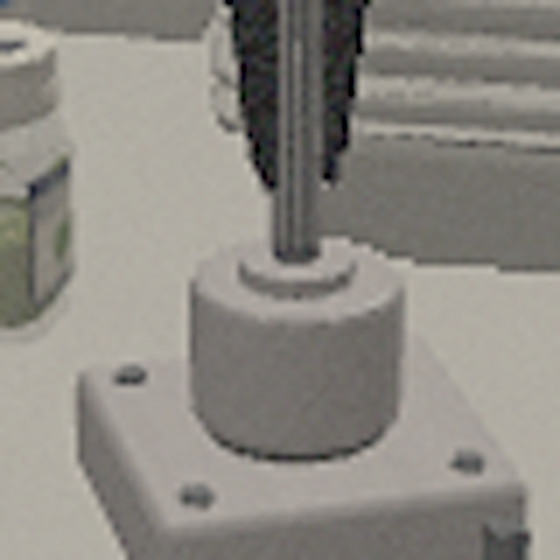

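Collar at (297,270) looks seated on the hub's face, and the stiffness has risen to about 3 N/mm, which is the cushion alone. That means home at about 20 N of push. Now unload and tug, in steps.

Emit:
apply_moves --pt "0 0 0 0 0 0.0003 0" --pt "0 0 0 0 0 0 0" --pt "0 0 0 0 0 0 0"

```text
t: 12.42
eef_pos: [586.0, -147.4, 306.2]
tcp_rot: [3.14, 0.001, 1.936]
ft_force: [-2.5, -0.1, 19.1]
opening: 0.143
```

Emit:
apply_moves --pt "0 0 0 0 0 -0.001 0" --pt "0 0 0 0 0 -0.001 0" --pt "0 0 0 0 0 -0.001 0" --pt "0 0 0 0 0 0 0" --pt "0 0 0 0 0 0 0"

```text
t: 12.83
eef_pos: [586.0, -147.4, 308.6]
tcp_rot: [3.14, 0.001, 1.936]
ft_force: [0.1, -0.7, 10.9]
opening: 0.141
```

Emit:
apply_moves --pt "0 0 0 0 0 -0.001 0" --pt "0 0 0 0 0 -0.001 0" --pt "0 0 0 0 0 0 0" --pt "0 0 0 0 0 0 0"

```text
t: 13.17
eef_pos: [586.0, -147.4, 310.1]
tcp_rot: [3.141, 0.001, 1.936]
ft_force: [0.8, -1.1, 7.6]
opening: 0.143
```

Emit:
apply_moves --pt "0 0 0 0 0 -0.001 0" --pt "0 0 0 0 0 -0.001 0" --pt "0 0 0 0 0 -0.001 0" --pt "0 0 0 0 0 0 0" --pt "0 0 0 0 0 0 0"

```text
t: 13.58
eef_pos: [586.0, -147.5, 312.4]
tcp_rot: [3.141, 0.0, 1.936]
ft_force: [3.9, -1.6, 0.2]
opening: 0.142
```

Emit:
apply_moves --pt "0 0 0 0 0 -0.0007 0" --pt "0 0 0 0 0 0 0" --pt "0 0 0 0 0 0 0"

```text
t: 13.83
eef_pos: [586.0, -147.4, 313.1]
tcp_rot: [3.141, -0.0, 1.936]
ft_force: [5.1, -1.8, -2.1]
opening: 0.142
```

Emit:
apply_moves --pt "0 0 0 -0.0003 0.0003 -0.0005 0" --pt "0 0 0 0 0 0 0" --pt "0 0 0 0 0 0 0"

```text
t: 14.08
eef_pos: [586.2, -147.5, 313.5]
tcp_rot: [-3.141, -0.001, 1.936]
ft_force: [3.7, -1.0, -3.3]
opening: 0.143
```

```bash
python3 - <<'E'
from cell import env
s=env.state();print(s["eef_pos"],s["ft_force"],s["moment"],s["t"])
E
```

```text
[ 586.22669737 -147.5329182   313.54903463] [ 3.65923671 -0.99441228 -3.26041924] [-0.23062541 -0.69420068 -0.01431214] 14.0833
```

Emit:
apply_moves --pt "0 0 0 -0.0002 0.0005 -0.0007 0" --pt "0 0 0 0 0 0 0" --pt "0 0 0 0 0 0 0"

```text
t: 14.33
eef_pos: [586.6, -147.6, 314.2]
tcp_rot: [-3.14, -0.001, 1.936]
ft_force: [-0.2, -0.3, -4.5]
opening: 0.144
```

Emit:
apply_moves --pt "0 0 0 0 0 -0.0005 0" --pt "0 0 0 0 0 0 0" --pt "0 0 0 0 0 0 0"

```text
t: 14.58
eef_pos: [586.6, -147.5, 314.7]
tcp_rot: [-3.141, -0.001, 1.936]
ft_force: [-1.2, -0.6, -6.3]
opening: 0.145
```

Emit:
apply_moves --pt "0 0 0 0 0 -0.0002 0" --pt "0 0 0 0 0 0 0" --pt "0 0 0 0 0 0 0" --pt "0 0 0 0 0 0 0" --pt "0 0 0 0 0 0 0"

```text
t: 15.0
eef_pos: [586.7, -147.6, 315.0]
tcp_rot: [-3.141, -0.001, 1.936]
ft_force: [-2.3, -0.4, -7.4]
opening: 0.143
```

Emit:
apply_moves --pt "0 0 0 0 0 0 0" --pt "0 0 0 0 0 0 0" --pt "0 0 0 0 0 0 0" --pt "0 0 0 0 0 0 0"

```text
t: 15.33
eef_pos: [586.7, -147.6, 315.1]
tcp_rot: [-3.141, -0.001, 1.936]
ft_force: [-3.4, 0.1, -6.9]
opening: 0.142
```

Emit:
apply_moves --pt "0 0 0 0 0 0.0008 0" --pt "0 0 0 0 0 0.0008 0" --pt "0 0 0 0 0 0 0" --pt "0 0 0 0 0 0 0"

```text
t: 15.67
eef_pos: [586.7, -147.6, 313.7]
tcp_rot: [-3.141, -0.0, 1.936]
ft_force: [-5.3, -0.1, -3.9]
opening: 0.145
```

Emit:
apply_moves --pt "0 0 0 0.0002 -0.0005 0.0008 0" --pt "0 0 0 0 0 0 0" --pt "0 0 0 0 0 0 0"

```text
t: 15.92
eef_pos: [586.4, -147.6, 313.1]
tcp_rot: [3.141, 0.0, 1.936]
ft_force: [-3.8, 0.7, -1.8]
opening: 0.142
```

Emit:
apply_moves --pt "0 0 0 0.0002 -0.0004 0 0" --pt "0 0 0 0 0 0 0" --pt "0 0 0 0 0 0 0.02" --pt "0 0 0 0 0 0 0.03" --pt "0 0 0 0 0 0 0.05"

```text
t: 16.33
eef_pos: [586.2, -147.7, 313.2]
tcp_rot: [3.14, 0.001, 1.936]
ft_force: [-0.2, -0.0, -0.5]
opening: 0.296
```

Emit:
apply_moves --pt "0 0 0 0 0 0 0.05" --pt "0 0 0 0 0 0 0.05" --pt "0 0 0 0 0 0 0.05" --pt "0 0 0 0 0 0 0.05" --pt "0 0 0 0 0 0 0.05"

```text
t: 16.75
eef_pos: [585.9, -147.6, 312.8]
tcp_rot: [3.141, -0.0, 1.936]
ft_force: [0.5, -0.1, 0.0]
opening: 0.526
```

Emit:
apply_moves --pt "0 0 0 0 0 -0.02 0.05" --pt "0 0 0 0 0 -0.03 0.05" --pt "0 0 0 0 0 -0.04 0.05" --pt "0 0 0 0 0 -0.03 0.05" --pt "0 0 0 0 0 0 0.05"

```text
t: 17.17
eef_pos: [586.1, -147.6, 439.1]
tcp_rot: [3.135, 0.006, 1.936]
ft_force: [0.0, -0.1, 0.2]
opening: 0.527
```

```bash
python3 - <<'E'
from cell import env, optics
import cv2,numpy as np
f=lambda x:np.uint8(255*(x/255.)**.6)
d=optics.read_camera("side")["color"][:,:,::-1]
cv2.imwrite("pics/s4.png",f(cv2.resize(d[150:340,250:390],None,fx=4,fy=3.1579,interpolation=cv2.INTER_CUBIC) if 0 else cv2.resize(d[150:340,230:420],None,fx=3.1,fy=3.1,interpolation=cv2.INTER_CUBIC)))
s=env.state();print(s["eef_pos"],s["ft_force"],s["t"])
E
```

```text
[ 585.79077688 -147.51388466  435.94424734] [-0.06968071  0.76737595 -1.57925483] 17.2167
```

View pics/s4.png

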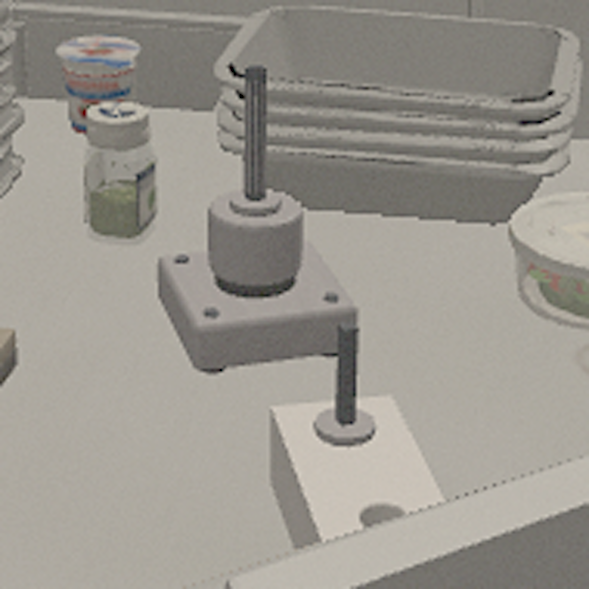

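The rod stands upright with its collar at (255,202) on the hub face. The square rod hasn't moved and the gripper is clear.

```bash
python3 -c "
from cell import env
print(env.job_done())"
```

```text
the job is handed in; nothing more can be done
None
```

The round rod is in the sharpening station's socket, and every reading says it is fully home. It passed the tug test, I released it, and the job was handed in at about 17 s.

- **Press:** the peak push was about 21 N, under the 25 N limit. At the end the stiffness rose to about 3 N/mm, the cushion alone, which means the collar was on the face. With the push taken off, the tool sat at z ≈ 313.2, the height expected for a seated rod within 1–2 mm.
- **Tug:** the net upward pull was about 5 N. It lifted the hub about 1.7 mm, the stiffness stayed at about 3 N/mm, and the rod did not slip.
- **Side force:** sideways force of up to about 5 N built up during unloading, the tug and lowering afterwards. I eased it off with shifts of under 1 mm, and it was about 4 N at the last reading before the final shift and letting go.
- **Final view:** the side picture shows the rod upright with its collar on the hub. The square rod and storage block look as before, and the gripper is clear.
- **Not checked:** I did not take a final top view. The stone and timer are outside that last picture, but the arm did not work near them.

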